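# Lock the label winder and set its end cap a quarter turn loose

## Task

Get the label winder on the pharmacy counter ready to run: take the red-headed lock pin out of its grey holder block and push it fully home through the turntable's tab into the blue block under it, so that the turntable cannot turn. Then screw the blue end cap on the spindle down (clockwise) until it bottoms out, and back it off a quarter turn so that the roll will run free. Finish while still holding the cap there in the gripper, with the pin left fully home, and do not disturb the jar, bottles, carton or spare roll.

Things in the scene. Friction and masses are not known exactly. Their poses are not given: they have to be found in the camera images.
- pin: Loose lock pin, 50 g, upright: steel shank 10 mm dia, 30 mm long, foot tapered over 3 mm; above it a red round head 20 mm dia, 34 mm high, whose flat underside is the stop shoulder. Origin at the foot on the axis, z up: shoulder at 30 mm, top at 64 mm; grip the head at about z = 52 mm. It starts in the holder's hole, foot 5 mm above the counter, and must rise over 30 mm to come out.
- holder: Fixed grey block 50 x 70 mm (its x, y), 35 mm high, with a 12.5 mm vertical hole in the middle where the lock pin stands. Origin at the centre of its underside. It may trade places with the jar.
- winder: Label winder, base plate 180 x 250 mm (its x, y), 12 mm thick, fixed. Origin under its centre, on the vertical spindle axis; z up; -y points from spindle to locking tab. On the spindle, heights above the counter: disc 120 mm dia at 36 to 43 mm, white label roll 90 mm dia at 44 to 72 mm, flange 60 mm dia at 72 to 76 mm, and above it the blue end cap.
- lock_hole (a point): Mouth, 34 mm above the counter, of the 12.5 mm upright through-hole in the blue block, 100 mm from the spindle along the winder's -y. The turntable's aluminium tab (40 mm wide, 36 to 44 mm high) lies over it, its like hole in line within 1 mm. Pin fully home: shoulder on the tab, foot 20 mm below this point. The roll is 55 mm away: let fingers close crosswise, along the winder's x.
- turntable (a joint): Angle of the turntable (rad), 0 with the two lock holes in line; it starts within 0.008 of that. It turns freely (0.02 N m), so without the pin it goes round with the cap.
- cap: Blue ribbed end cap on the spindle's thread, 40 mm diameter and 38 mm high, white line on top. Origin at the centre of its underside, z up. Already started on the thread: it can turn and so rise and fall but not come off. Underside 76 mm above the counter when bottomed out.
- cap_grip (a point): Point on the cap's axis 24 mm above its underside: the height to grip it, so that the fingertips stay clear of the flange.
- cap_turn (a joint): How far the cap is backed off from the bottom, rad: 0 is bottomed out (hard stop), it grows anticlockwise seen from above (backing off), with 6 mm of rise per full turn (0.955 mm per rad). It starts between 2.2 and 3.0. Turning takes about 0.06 N m; a quarter turn is 1.57.
- jar: Loose white ointment jar, 54 mm diameter, 50 mm high, origin at the centre of its underside. Leave alone.
- bottle_white: Loose white tablet bottle, 50 mm diameter, 90 mm high, origin at the centre of its underside. Leave alone.
- bottle_yellow: Loose white tablet bottle with yellow cap, 50 mm diameter, 90 mm high, origin at the centre of its underside. Leave alone.
- bottle_amber: Loose amber bottle, 48 mm diameter, 110 mm high, origin at the centre of its underside. Leave alone.
- carton: Loose white and blue carton, 50 x 90 mm, 100 mm high, origin at the centre of its underside. Leave alone.
- spare_roll: Loose spare label roll lying flat, 80 mm diameter, 28 mm high, origin at the centre of its underside. Leave alone.

How it is judged:
By the outcome, as a careful person would: the job done as asked, in the order asked, and still so for the second after the job is handed in, while the arm keeps its last pose, push and grip.
It also fails if it takes over 64 s, if anything falls off the work surface, if the arm or the gripper's body presses on something with over 40 N, if the wrist force passes 120 N, or if a joint passes its speed limit or range.

## Robot

A 7-joint arm with a two-finger parallel gripper is mounted at the origin on the work surface. World frame = base frame: x ahead of the robot, y to its left, z up, the work surface at z = 0. Lengths are in m, angles in rad, forces in N, time in s.
With the tool pointing down it reaches from about 0.4 to 0.9 m from the base axis. Payload 5.6 kg.
Tool frame: the origin (TCP) lies midway between the tips of the shut fingers; the grasp point (between the pads) lies 19 mm behind it; y points along the fingers, z is the direction in which the jaws open and shut, and the axes are right-handed (so a half turn about y gives the same grasp; the last joint's range is limited). The gripper opens to 92 mm and grips with 3 to 60 N. Pads are 20 mm wide; open, the fingers measure 128 mm over their backs; the gripper's body (75 mm by 189 mm) begins 69 mm behind the grasp point.
Start: joints at [-1.348, 0.468, -0.012, 1.603, 0.006, 1.071, -0.056], TCP at [0.171, 0.627, 0.215] pointing down, gripper open.
Joint ranges: [-2.53, 2.53], [-0.31, 2.02], [-1.57, 1.55], [0.28, 2.44], [-1.29, 4.43], [0.15, 1.84], [-2.92, 2.92]. Speed limits (rad/s): [2.57, 2.57, 3.14, 3.14, 3.14, 3.14, 3.14].

## Interface

Orientations are given as a 3x3 rotation matrix whose columns are the frame's x, y, z axes.
In Python, from station import env, effector, solver, viewer, workorder, search_frame, tip_of gives the robot as it stands. Calls block until the motion is done:
- env.reach(position, orientation): joint-space move of the TCP to a pose.
- env.movel(position, frame=None, rate=0.15): straight line of the TCP; frame=None keeps the orientation; rate is the mean speed in m/s.
- env.goto_joints(angles): joint-space move.
- effector.release() and effector.grasp(squeeze=None): open the fingers fully, or close them until they stop; squeeze is the grip in N (None keeps the last).
- env.pause(seconds).
- solver.inverse_kinematics(position, orientation): joint angles nearest the present ones, or None.
- env.sense(): the state.
- viewer.read_camera(name): name is "side" or "top"; returns (picture, depth): 420x560x3 uint8, red, green, blue; 420x560 float32, m along the optical axis (not along the pixel's ray), 0 where there is no reading.
- viewer.camera_info(name): a dict with "intrinsics" (3x3 intrinsics, pixels), "dist_coeffs" ([k1, k2, p1, p2, k3] as OpenCV has them; the pictures are not rectified), "eye" and "rotation" of the camera in the world. Camera axes: x right, y up, looking along -z (the intrinsics and any distortion apply to the point x, -y, -z); pixel columns grow to the right and rows downward; lengths in m; the calibration is good to about 2 mm. A picture is of the moment at which its call begins. camera_info takes no time and is no camera call.
A pose or a line that the arm cannot do raises env.PlanningError and nothing moves.
- workorder.finish_job(): hands the job in, once; it reports no verdict.
Trained networks look in the newest picture that a camera, given by its name, has taken for a name from the list of things; names that differ only in an ending like _2 or _b are one class to them, and where a whole thing is asked for, a point or a joint stands for the part that bears it (a point fixed in the world has none). Each returns a list of dicts, best first, with "score" (0 to 1); they miss things now and then, are a little off and sometimes report something else, mostly with a low value. They report only what shows in the picture. A call takes as long as a camera call.
- search_frame(camera, name): "at" ([x, y, z] in m, in world coordinates, good to about 4 mm: the middle of the surface that is visible of it).
- tip_of(camera, name): "at" ([x, y, z] in m, in world coordinates, good to about 4 mm: a listed point, or the origin of a listed thing).
The state is a dict: "t": time; "joint_positions": joint angles; "joint_velocities": joint speeds; "tau": joint torques, N m; "ee_pos": TCP position; "tcp_rot": TCP orientation; "wrist_force": force on the tool from outside, world axes, zero at the start; "moment": the same for the moment, N m; "gripper_width": finger opening in m.
Only numpy, scipy, OpenCV 4.12 (cv2) and the standard library are available. Lean on these libraries where they do the work, as an engineer would, in place of code of your own. Each camera call takes 0.05 s, during which the arm holds its last target. There are 200 camera calls.

## Working session

There is one attempt and no reset: what is moved stays moved. The work goes in short steps, each a Python script; the robot and the scene stay as the last script left them, time stands still between calls to the robot, and variables do not carry over. Pictures are saved under pics/ and viewed, about 8 in all and at most 12, crops included, and the job is handed in when it is done.

```bash
ls; mkdir -p pics
python3 - <<'E'
from station import env, effector, solver, viewer, search_frame, tip_of
import cv2, numpy as np
s=env.sense(); print(s['t'],s['ee_pos'],np.round(s['tcp_rot'],2).tolist(),s['gripper_width'],s['wrist_force'])
for c in ['top','side']:
    p,d=viewer.read_camera(c); cv2.imwrite(f'pics/{c}0.png',p[...,::-1])
    i=viewer.camera_info(c); print(c,{k:np.round(v,3).tolist() for k,v in i.items()})
    np.savez(f'pics/{c}0.npz',p=p,d=d)
    for n in ['pin','holder','winder','lock_hole','cap','cap_grip','jar','spare_roll']:
        r=tip_of(c,n); q=search_frame(c,n)if n in('pin','cap')else[]
        print(n,[(np.round(x['at'],3).tolist(),round(x['score'],2)) for x in r[:2]],[(np.round(x['at'],3).tolist(),round(x['score'],2)) for x in q[:2]])
print(env.sense()['t'])
E
```

```text
pics
0.0 [0.17069483 0.62657337 0.2136373 ] [[0.96, -0.0, 0.26], [-0.26, -0.0, 0.96], [0.0, -1.0, -0.0]] 0.09199765373647552 [ 0.22996919  0.2133256  -0.22946363]
top {'intrinsics': [[402.72, 0.0, 273.111], [0.0, 402.72, 204.303], [0.0, 0.0, 1.0]], 'dist_coeffs': [-0.081, 0.0, 0.0, 0.0, 0.0], 'eye': [0.394, 0.001, 1.24], 'rotation': [[-0.028, 0.982, -0.187], [-1.0, -0.028, 0.001], [-0.004, 0.187, 0.982]]}
pin [([0.511, -0.187, 0.01], 0.44)] [([0.506, -0.187, 0.071], 0.51)]
holder [([0.507, -0.192, 0.0], 0.56)] []
winder [([0.614, 0.163, 0.001], 0.92)] []
lock_hole [([0.62, 0.069, 0.033], 0.97), ([0.712, 0.46, 0.002], 0.74)] []
cap [([0.618, 0.171, 0.078], 0.67), ([0.507, -0.186, 0.007], 0.53)] [([0.61, 0.168, 0.117], 0.62), ([0.703, 0.452, 0.08], 0.34)]
cap_grip [([0.614, 0.166, 0.105], 0.7)] []
jar [([0.617, 0.172, 0.077], 0.66), ([0.477, -0.367, 0.0], 0.62)] []
spare_roll [([0.592, -0.458, 0.003], 0.95), ([0.505, -0.191, 0.004], 0.47)] []
side {'intrinsics': [[398.944, 0.0, 278.422], [0.0, 398.944, 213.148], [0.0, 0.0, 1.0]], 'dist_coeffs': [0.032, 0.0, 0.0, 0.0, 0.0], 'eye': [0.469, -0.865, 0.642], 'rotation': [[0.988, 0.091, -0.127], [-0.156, 0.535, -0.831], [-0.008, 0.84, 0.542]]}
pin [([0.503, -0.188, 0.01], 0.67)] []
holder [([0.507, -0.192, -0.006], 0.79)] []
winder [([0.615, 0.169, -0.001], 0.77)] []
lock_hole [] []
cap [([0.615, 0.169, 0.081], 0.8)] []
cap_grip [([0.616, 0.171, 0.103], 0.52), ([0.594, -0.459, 0.002], 0.31)] []
jar [([0.476, -0.36, 0.001], 0.59), ([0.696, -0.33, 0.002], 0.35)] []
spare_roll [([0.599, -0.463, -0.002], 0.97)] []
1.1
```

View pics/top0.png

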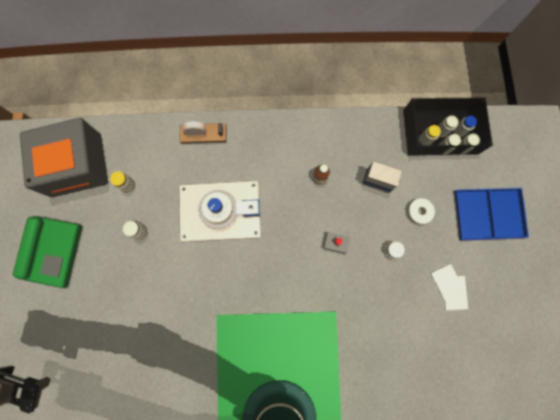

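View pics/side0.png

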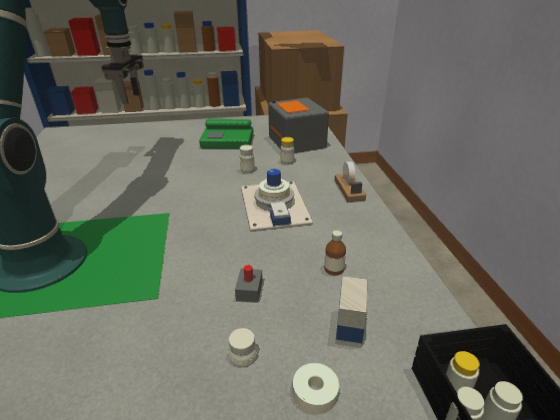

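Top view: the pin is at about (338,242), the cap at (215,205) and the tab at (249,208). Side view: the pin is at (248,272) and the cap at (273,178). This agrees with the networks' positions. Next I refine with colour blobs and rays.

```bash
cat > h.py <<'E'
import cv2, numpy as np
from station import env, effector, solver, viewer, workorder, search_frame, tip_of
def rays(c,uv):
    i=viewer.camera_info(c); uv=np.asarray(uv,float).reshape(-1,1,2)
    n=cv2.undistortPoints(uv,np.array(i['intrinsics']),np.array(i['dist_coeffs'])).reshape(-1,2)
    return np.array(i['eye']),np.c_[n[:,0],-n[:,1],-np.ones(len(n))]@np.array(i['rotation']).T
def plane(c,uv,z):
    e,d=rays(c,uv); return e+d*((z-e[2])/d[:,2])[:,None]
def tri(uvs):  # {cam:uv}: midpoint and gap
    A=[];b=[];L=[]
    for c,uv in uvs.items():
        e,d=rays(c,[uv]); d=d[0]/np.linalg.norm(d[0]); P=np.eye(3)-np.outer(d,d); A.append(P);b.append(P@e);L.append((e,P))
    x=np.linalg.solve(sum(A),sum(b)); return x,[np.linalg.norm(P@(x-e)) for e,P in L]
def project(c,X):
    i=viewer.camera_info(c); q=(np.asarray(X)-i['eye'])@np.array(i['rotation']); q=q*[1,-1,-1]
    return cv2.projectPoints(q.reshape(-1,1,3),np.zeros(3),np.zeros(3),np.array(i['intrinsics']),np.array(i['dist_coeffs']))[0].reshape(-1,2)
def blob(m,near,r=25):
    k,l,st,ce=cv2.connectedComponentsWithStats(m.astype(np.uint8))
    best=max((j for j in range(1,k) if np.linalg.norm(ce[j]-near)<r),key=lambda j:st[j,4])
    return ce[best],st[best,4],l==best
def down(ang):  # tool y down, jaws (z) along world azimuth ang
    z=np.array([np.cos(ang),np.sin(ang),0]); y=np.array([0,0,-1.]); return np.c_[np.cross(y,z),y,z]
E
cat > m.py <<'E'
from h import *
out={}
im={c:np.load(f'pics/{c}0.npz')['p'] for c in('top','side')}
near={'top':dict(pin=(338,242),cap=(215,205)),'side':dict(pin=(248,272),cap=(273,178))}
for n,zc in(('pin',.052),('cap',.098)):
    u={}
    for c in im:
        f=im[c].astype(int);R,G,B=f[...,0],f[...,1],f[...,2]
        m=(R>2*G)&(R>90) if n=='pin' else (B>1.7*R)&(B>70)
        u[c],a,_=blob(m,near[c][n],12); print(n,c,u[c],a,plane(c,[u[c]],zc)[0])
    print(tri(u))
f=im['top'].astype(int); hsv=cv2.cvtColor(im['top'],cv2.COLOR_RGB2HSV)
# plate: light & warm
m=(f.min(2)>150); ce,a,l=blob(m,(219,211),20); print('plate',ce,a)
ys,xs=np.nonzero(l); P=plane('top',np.c_[xs,ys],.012); r=cv2.minAreaRect(P[:,:2].astype(np.float32)*1000); print(r)
g=(f.max(2)<105)
for k in (g,):
    try:
        ce,a,l=blob(k,(336,242),10); ys,xs=np.nonzero(l); P=plane('top',np.c_[xs,ys],.035); print('holder',ce,a,cv2.minAreaRect(P[:,:2].astype(np.float32)*1000))
    except Exception as e: print(e)
a=cv2.resize(im['top'][175:250,170:270],None,fx=7,fy=7,interpolation=cv2.INTER_CUBIC)
b=cv2.resize(im['top'][225:260,315:360],None,fx=7,fy=7,interpolation=cv2.INTER_CUBIC)
a[:b.shape[0],-b.shape[1]:][:]=b if False else a[:b.shape[0],-b.shape[1]:]
cv2.imwrite('pics/crop.png',np.vstack([a])[...,::-1])
E
python3 m.py
```

```text
pin top [338.10810811 241.02702703] 37 [ 0.50493733 -0.19001759  0.052     ]
pin side [247.35779817 272.48623853] 109 [ 0.50161896 -0.18916055  0.052     ]
(array([ 0.50321335, -0.18990718,  0.05283754]), [np.float64(0.0016396697923988309), np.float64(0.0016396697923987253)])
cap top [214.83035714 204.48214286] 112 [0.61647097 0.16772046 0.098     ]
cap side [272.70289855 176.17391304] 138 [0.61149339 0.16927724 0.098     ]
(array([0.61369739, 0.16755419, 0.09931628]), [np.float64(0.002473093273092181), np.float64(0.002473093273092097)])
plate [218.81099977 210.73013284] 4291
((614.9996337890625, 166.57418823242188), (181.8020782470703, 253.42662048339844), 1.513428807258606)
holder [333.44444444 240.        ] 9 ((509.98504638671875, -180.555908203125), (8.407560348510742, 8.615946769714355), 42.601806640625)
```

View pics/crop.png

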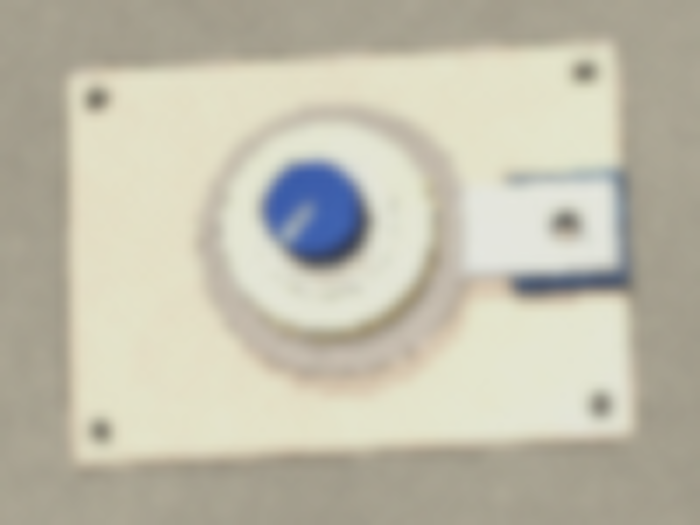

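Crop: the tab hole is at crop (565,222), which is full-frame (250.3,206.3). The cap's line is visible, and the plate yaw of about 1.5° agrees with the rectangle fit. Next I compute the hole and check IK.

Run:
```python
from h import *
print(plane('top',[[250.3,206.3]],.044))
hc=(np.array([[96,98],[583,71],[600,404],[100,431]])+.5)/7-.5+[170,175]
P=plane('top',hc,.012); print(P.mean(0),P[:,:2])
d=P[1]-P[0]+P[2]-P[3]; print('dir -y',d/np.linalg.norm(d))
for nm,p in(('pin',(.503,-.19,.06)),('lock',(.6176,.0665,.06)),('cap',(.615,.167,.085))):
    for a in (-178.5,-150,-120,-90,-60,-30,1.5,30,60,90,120,150):
        q=solver.inverse_kinematics(np.array(p),down(np.radians(a)))
        print(nm,a,None if q is None else np.round(q,2).tolist())
```

```text
[[0.61831424 0.06815782 0.044     ]]
[0.61488008 0.16820557 0.012     ] [[0.68696537 0.27987867]
 [0.69289793 0.06076906]
 [0.54285122 0.05608734]
 [0.53680581 0.2760872 ]]
dir -y [ 0.02726773 -0.99962817  0.        ]
pin -178.5 [-0.6, 1.01, 1.34, 2.04, -1.13, 1.14, -1.84]
pin -150 [-0.6, 1.01, 1.34, 2.04, -1.13, 1.14, -1.34]
pin -120 [-0.37, 0.66, 0.89, 2.03, -0.72, 0.8, -1.15]
pin -90 [-0.52, 0.82, 1.14, 2.04, -0.95, 0.95, -0.43]
pin -60 [-0.48, 0.77, 1.07, 2.03, -0.89, 0.9, 0.04]
pin -30 [-0.44, 0.72, 0.99, 2.03, -0.82, 0.85, 0.51]
pin 1.5 [-0.38, 0.67, 0.9, 2.03, -0.74, 0.81, 0.99]
pin 30 [-0.31, 0.62, 0.79, 2.03, -0.64, 0.76, 1.4]
pin 60 [-0.11, 0.54, 0.52, 2.01, -0.41, 0.69, 1.71]
pin 90 [-0.07, 0.53, 0.47, 2.01, -0.37, 0.68, 2.2]
pin 120 [-0.09, 0.53, 0.49, 2.01, -0.38, 0.69, 2.74]
pin 150 [-0.6, 1.01, 1.34, 2.04, -1.13, 1.14, -2.39]
lock -178.5 [-0.07, 0.61, -0.13, 1.77, 0.11, 0.76, 2.92]
lock -150 [-0.97, 1.11, 1.33, 1.83, -1.17, 1.25, -1.88]
lock -120 [-0.97, 1.11, 1.33, 1.83, -1.17, 1.25, -1.36]
lock -90 [-0.63, 0.69, 0.65, 1.81, -0.55, 0.83, -1.28]
lock -60 [-0.68, 0.71, 
[... 339 characters left out ...]
5, 2.01]
lock 150 [-0.15, 0.61, -0.01, 1.78, 0.01, 0.76, 2.45]
cap -178.5 [-0.18, 0.61, -0.18, 1.72, 0.14, 0.83, 2.74]
cap -150 [-1.12, 1.08, 1.33, 1.78, -1.11, 1.27, -2.08]
cap -120 [-1.12, 1.08, 1.33, 1.78, -1.11, 1.27, -1.56]
cap -90 [-0.77, 0.67, 0.64, 1.76, -0.5, 0.88, -1.48]
cap -60 [-0.76, 0.66, 0.62, 1.76, -0.48, 0.87, -0.97]
cap -30 [-0.76, 0.67, 0.63, 1.76, -0.49, 0.88, -0.44]
cap 1.5 [-0.69, 0.64, 0.52, 1.76, -0.41, 0.86, 0.04]
cap 30 [-0.63, 0.62, 0.43, 1.75, -0.33, 0.84, 0.48]
cap 60 [-0.56, 0.61, 0.33, 1.75, -0.26, 0.83, 0.94]
cap 90 [-0.46, 0.6, 0.2, 1.74, -0.15, 0.82, 1.38]
cap 120 [-0.35, 0.59, 0.04, 1.73, -0.03, 0.82, 1.8]
cap 150 [-0.28, 0.6, -0.05, 1.73, 0.04, 0.82, 2.27]
```

Run:
```python
from h import *
R=down(np.radians(1.5))
env.reach([.503,-.190,.16],R); print(env.sense()['t'],env.sense()['ee_pos'])
f0=np.array(env.sense()['wrist_force'])
env.movel([.503,-.190,.039],R,rate=.12); print(env.sense()['wrist_force'])
effector.grasp(5); s=env.sense(); print(s['t'],s['ee_pos'],s['gripper_width'],s['wrist_force'],s['moment'],f0)
p,d=viewer.read_camera('side'); a=cv2.resize(p[220:320,190:310],None,fx=5,fy=5,interpolation=cv2.INTER_CUBIC); cv2.imwrite('pics/g1.png',a[...,::-1])
```

```text
4.2 [ 0.50341569 -0.18912532  0.15990038]
[-0.3617447  -0.63263103 -0.52325619]
6.4417 [ 0.50328022 -0.1900655   0.03905615] 0.019729292598026103 [1.14158819 0.5073239  0.05739845] [-0.06693755 -0.16723647  0.02983322] [-0.29075338 -0.0231835  -0.13788215]
```

View pics/g1.png

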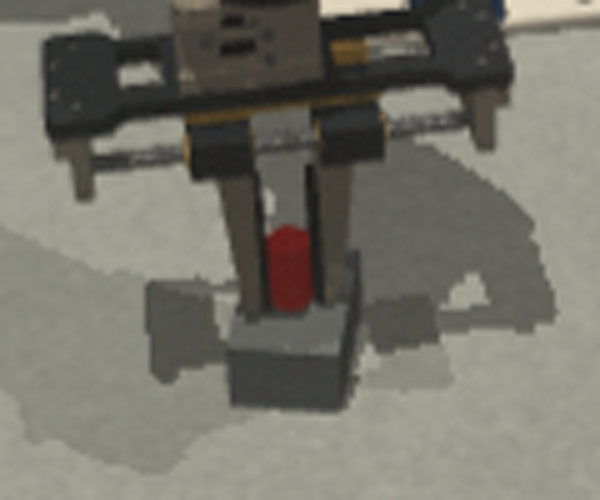

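The pin is gripped: the head is between the pads at (290,270), and the width is 19.7 mm. Next I lift it and carry it over the hole, then descend under force control.

```bash
cat > ins.py <<'E'
from h import *
def F(): return np.array(env.sense()['wrist_force'])
def probe(x,y,R,f0,z0,z1,step=.001,lim=4,rate=.03):
    z=z0
    while z>z1+1e-6:
        z=max(z1,z-step); env.movel([x,y,z],R,rate=rate); f=F()-f0
        if f[2]>lim: return z,f
    return z,f
E
python3 - <<'E'
from ins import *
R=down(np.radians(1.5))
effector.grasp(40); s=env.sense(); print(s['gripper_width'],s['wrist_force'])
env.movel([.5033,-.19,.12],R,rate=.12); 
env.movel([.6175,.068,.12],R,rate=.2)
env.movel([.6175,.068,.083],R,rate=.1); env.pause(.2)
f0=F(); print(env.sense()['t'],env.sense()['ee_pos'],f0)
z,f=probe(.6175,.068,R,f0,.083,.073,step=.002); s=env.sense(); print(s['t'],z,s['ee_pos'],f,s['moment'],s['gripper_width'])
np.save('f0.npy',f0)
p,d=viewer.read_camera('side'); a=cv2.resize(p[140:240,220:340],None,fx=5,fy=5,interpolation=cv2.INTER_CUBIC); cv2.imwrite('pics/g2.png',a[...,::-1])
E
```

```text
0.01897749594791475 [ 0.9477223  -0.48392049 -0.86954302]
9.8083 [0.61795678 0.06796643 0.08358583] [ 0.24738721 -0.44947467 -0.13772025]
11.0583 0.073 [0.61737696 0.06797589 0.0728408 ] [ 0.47433    -0.35145986 -1.0569176 ] [-0.04702467  0.05267865  0.0025619 ] 0.01909995653657176
```

View pics/g2.png

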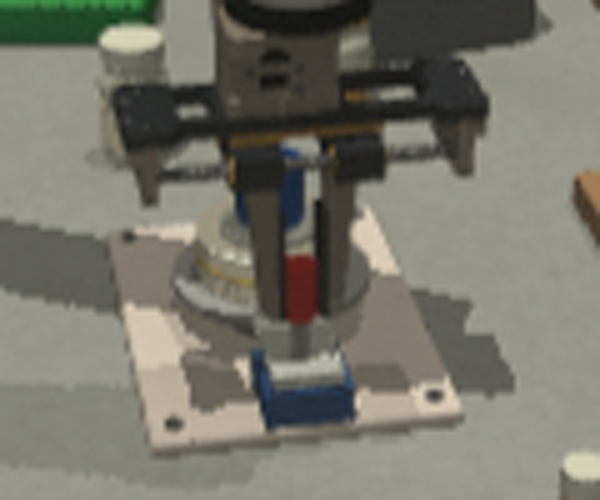

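The pin is held upright at (300,290). Its foot is already about 5 mm below the tab's top with no force, so it has entered the tab's hole. I continue down.

Run:
```python
from ins import *
R=down(np.radians(1.5)); f0=np.load('f0.npy')
z,f=probe(.6175,.068,R,f0,.073,.050,step=.002,lim=8); s=env.sense(); print(s['t'],z,s['ee_pos'],f,s['moment'],s['gripper_width'])
if z<.0505:
    z,f=probe(.6175,.068,R,f0,.050,.0465,step=.0007,lim=15); s=env.sense(); print(s['t'],z,s['ee_pos'],f,s['moment'])
```

```text
14.1083 0.05 [0.61748508 0.06804216 0.04996511] [-0.41237242  0.10189492 -0.65660877] [-0.10208588  0.1397365  -0.01456222] 0.01910917206925534
15.3583 0.04650000000000001 [0.61888797 0.06802019 0.04790404] [-0.92718245 -0.32139224  8.61413119] [0.00681592 0.14099065 0.02933763]
```

Run:
```python
from ins import *
R=down(np.radians(1.5)); f0=np.load('f0.npy')
z,f=probe(.6175,.068,R,f0,.0465,.0445,step=.001,lim=20); s=env.sense(); print(s['t'],z,s['ee_pos'],f)
env.movel([.6175,.068,.048],R,rate=.05)
effector.release(); print(env.sense()['t'],env.sense()['wrist_force'])
env.movel([.6175,.068,.16],R,rate=.2)
R2=down(np.radians(150))
env.reach([.6145,.1675,.16],R2); s=env.sense(); print(s['t'],s['ee_pos'],s['joint_positions'])
p,d=viewer.read_camera('side'); a=cv2.resize(p[140:240,220:340],None,fx=5,fy=5,interpolation=cv2.INTER_CUBIC); cv2.imwrite('pics/g3.png',a[...,::-1])
np.savez('pics/s3.npz',p=p,d=d)
f=p.astype(int); u,ar,_=blob((f[...,0]>2*f[...,1])&(f[...,0]>90),(280,200)); print('red',u,ar,'expect home',project('side',[.618,.068,.061]),'if 5mm up',project('side',[.618,.068,.066]))
```

```text
15.8583 0.0445 [0.61932782 0.06802433 0.04770665] [-5.07286462  0.62960769 20.39645214]
17.25 [-0.51704683 -0.92996143  0.16525538]
19.7833 [0.61431334 0.16712605 0.1594508 ] [-0.43842151  0.50181283  0.16290577  1.69389967 -0.09546387  0.95460078
  2.37707036]
red [279.48 204.76] 75 expect home [[280.4904188  204.51198925]] if 5mm up [[280.48125923 202.97617829]]
```

View pics/g3.png

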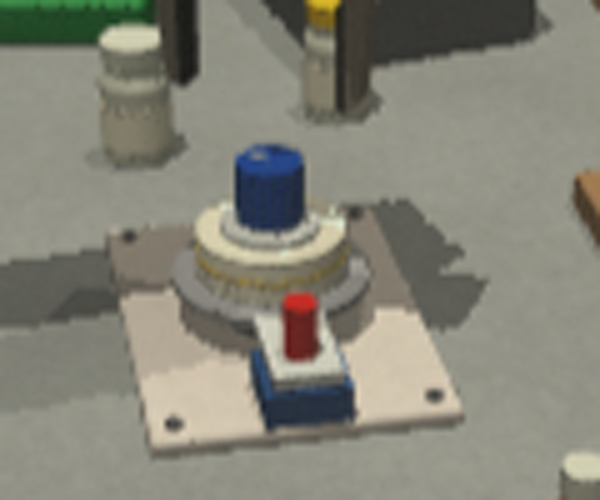

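The pin is home: the head at (300,330) sits directly on the tab and no shank is visible. Pushing with 20 N moved it only 0.2 mm. Next I grip the cap.

Run:
```python
from ins import *
R=down(np.radians(150)); c=[.615,.168]
env.movel([*c,.16],R); env.pause(.2); f0=F(); m0=np.array(env.sense()['moment']); np.savez('c0.npz',f0=f0,m0=m0)
env.movel([*c,.0835],R,rate=.12); print(F()-f0)
effector.grasp(8); s=env.sense(); print(s['t'],s['ee_pos'],s['gripper_width'],F()-f0,s['moment']-m0)
effector.grasp(30); s=env.sense(); print(s['t'],s['ee_pos'],s['gripper_width'],F()-f0,s['moment']-m0)
a=np.radians(150)-.3
env.movel([*c,.0835-.00029],down(a),rate=.1)
s=env.sense(); print(s['t'],s['ee_pos'],F()-f0,s['moment']-m0,np.round(s['joint_positions'],3), np.arctan2(s['tcp_rot'][1][2],s['tcp_rot'][0][2])-np.radians(150))
```

```text
[-0.36861988 -0.06230414  0.53810871]
21.9 [0.61536298 0.16782406 0.08358883] 0.03995525428686289 [ 1.28250753e+00 -1.77154664e+00  4.32397234e-05] [-0.13164103 -0.26658872  0.02853647]
22.1167 [0.61531184 0.16784069 0.08357078] 0.0393602868720676 [ 2.67827672 -0.11754249 -0.51942713] [-0.22519398 -0.31711565 -0.01009314]
22.5667 [0.61523351 0.16789898 0.08330888] [ 1.60697604 -1.65734336  0.46325319] [-0.26904911 -0.40179113 -0.01857423] [-0.482  0.601  0.223  1.741 -0.171  0.818  2.141] -0.29750746999136535
```

```bash
cat > turn.py <<'E'
from ins import *
z=np.load('c0.npz'); f0,m0=z['f0'],z['m0']; A0=np.radians(150); C=[.615,.168]
def ang(): r=env.sense()['tcp_rot']; return (np.arctan2(r[1][2],r[0][2])-A0+.8)%(2*np.pi)-.8-(2*np.pi if (np.arctan2(r[1][2],r[0][2])-A0+.8)%(2*np.pi)-.8>1 else 0)
def turn(cmd,zb=None):
    z=.0835+.000955*cmd if zb is None else zb
    env.movel([*C,z],down(A0+cmd),rate=.1); s=env.sense()
    m=s['moment']-m0; print(round(s['t'],2),round(cmd,3),round(ang(),4),np.round(s['wrist_force']-f0,1),np.round(m,3),round(s['ee_pos'][2],4)); return m[2]
E
python3 - <<'E'
from turn import *
effector.grasp(40)
c=-.3
while c>-3.2:
    c-=.2 if c>-1.9 else .1
    if turn(c)>.3: break
E
```

```text
23.13 -0.5 -0.4967 [ 3.  -1.5  1.3] [-0.242 -0.494  0.018] 0.0831
23.48 -0.7 -0.6954 [ 2.2 -0.8  0.9] [-0.211 -0.516 -0.024] 0.0829
23.83 -0.9 -0.8949 [ 1.3 -0.4  1.2] [-0.163 -0.59  -0.003] 0.0827
24.18 -1.1 -1.0947 [2.4 0.4 1.6] [-0.064 -0.626 -0.007] 0.0825
24.53 -1.3 -1.2946 [ 3.  -0.1  1.2] [ 0.037 -0.749 -0.059] 0.0823
24.88 -1.5 -1.4946 [3.2 0.  0.9] [ 0.247 -0.873 -0.029] 0.0821
25.23 -1.7 -1.6946 [4.  1.5 0. ] [ 0.298 -0.908 -0.033] 0.0819
25.58 -1.9 -1.8945 [3.5 2.2 0.3] [ 0.437 -1.107  0.005] 0.0818
25.93 -2.1 -2.0961 [3.7 2.2 0.5] [ 0.457 -1.213  0.016] 0.0816
26.18 -2.2 -2.1962 [ 4.   3.7 -0. ] [ 0.472 -1.212  0.059] 0.0815
26.43 -2.3 -2.2963 [ 5.   3.3 -0.9] [ 0.479 -1.232  0.05 ] 0.0814
26.68 -2.4 -2.3964 [5.3 2.6 0.4] [ 0.454 -1.212  0.003] 0.0813
26.93 -2.5 -2.4947 [4.6 2.  0.2] [ 0.354 -1.27   0.44 ] 0.0812
```

Run:
```python
from turn import *
for c in (-2.52,-2.54): turn(c)
print('back')
for c in (-2.52,-2.5,-2.48,-2.46,-2.44,-2.42): turn(c)
p,d=viewer.read_camera('top'); cv2.imwrite('pics/t4.png',cv2.resize(p[175:250,170:270],None,fx=7,fy=7,interpolation=cv2.INTER_CUBIC)[...,::-1])
```

```text
27.18 -2.52 -2.5132 [5.3 2.2 0.6] [ 0.415 -1.303  0.766] 0.0812
27.43 -2.54 -2.5321 [4.9 2.1 1.1] [ 0.264 -1.263  1.113] 0.0812
back
27.68 -2.52 -2.5131 [ 4.9  2.7 -0.5] [ 0.353 -1.325  0.8  ] 0.0812
27.93 -2.5 -2.4943 [ 4.3  3.  -0.8] [ 0.342 -1.257  0.506] 0.0812
28.18 -2.48 -2.4755 [ 5.2  3.2 -0.5] [ 0.446 -1.295  0.181] 0.0812
28.43 -2.46 -2.4558 [ 4.2  3.  -0.1] [ 0.441 -1.276  0.018] 0.0812
28.68 -2.44 -2.4358 [ 5.   2.9 -0.3] [ 0.478 -1.296 -0.024] 0.0812
28.93 -2.42 -2.4159 [ 4.7  2.7 -0.6] [ 0.431 -1.309  0.023] 0.0813
```

The stop is hard, elastic and reversible, and the grip does not slip. The zero is at a tool angle of about -2.468. I back off 1.571 plus about 0.02 rad for the pin's play, since the turntable swings a little on reversal.

Run:
```python
from turn import *
for c in (-2.1,-1.7,-1.3,-1.0,-.878): turn(c)
env.pause(.5); s=env.sense(); print(s['t'],ang(),ang()+2.468,s['gripper_width'],s['wrist_force']-f0)
p,d=viewer.read_camera('side'); cv2.imwrite('pics/g5.png',cv2.resize(p[60:360,160:400],None,fx=2.5,fy=2.0,interpolation=cv2.INTER_CUBIC)[...,::-1])
f=p.astype(int); u,ar,_=blob((f[...,0]>2*f[...,1])&(f[...,0]>90),(280,200)); print('red',u,ar)
```

```text
29.45 -2.1 -2.0959 [ 4.8  2.6 -0.5] [ 0.448 -1.199  0.086] 0.0816
30.0 -1.7 -1.6959 [ 4.   3.1 -0.3] [ 0.523 -1.128  0.129] 0.0819
30.55 -1.3 -1.2988 [3.2 2.6 0.2] [ 0.634 -1.076  0.077] 0.0823
31.0 -1.0 -1.0021 [ 3.8  2.5 -0.2] [ 0.667 -1.029  0.034] 0.0826
31.27 -0.878 -0.8818 [3.8 4.  0.3] [ 0.636 -0.98   0.003] 0.0827
31.775 -0.8782521597833055 1.5897478402166945 0.03923183714353042 [2.78445724 1.88353553 0.74567429]
red [279.72368421 204.57894737] 76
```

View pics/g5.png

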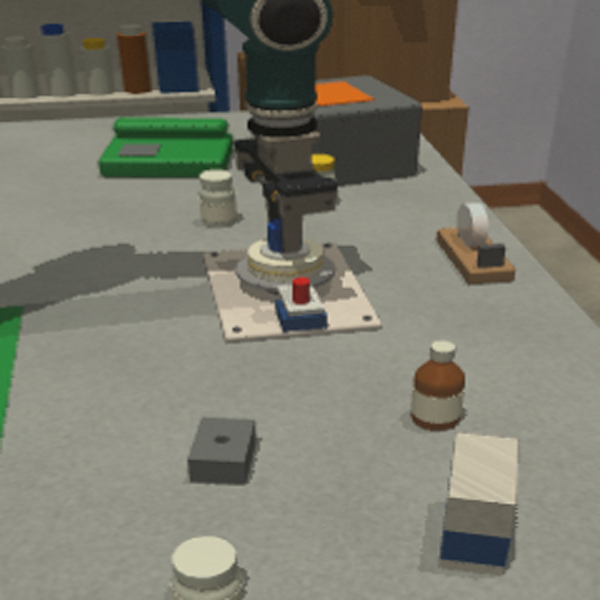

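The pin head is still on the tab at (301,291), the holder is empty, the bottles, jar and carton in view stand as before, and the cap is held in the gripper. I hand the job in.

```bash
python3 -c "
from station import workorder
print(workorder.finish_job())"
```

```text
the job is handed in; nothing more can be done
None
```

The lock pin is home through the tab, and the blue cap was screwed down to its stop, then backed off a quarter turn. The job was handed in at about 32 s with the cap still in the gripper; no verdict was reported.

- **Pin:** Pushing with 20 N moved it only 0.2 mm. The TCP height there was about 47.8 mm, against 48 mm expected for fully home. The last picture shows its head flat on the tab, in the same place as before the cap was turned.
- **Cap:** It met a hard stop after 2.47 rad clockwise. Torque reached 1.1 N m there and sprang back the same way, so the grip was not slipping.
- **Back-off:** The tool backed off 1.59 rad, which is 1.571 plus about 0.02 rad that I allowed for the play between pin and hole. The cap angle comes from the tool angle alone. I did not check it against the white line, so it may be off by 0.02 to 0.03 rad.
- **Surroundings:** In the last picture the jar, bottles and carton stand where they were. The spare roll was outside that crop, but the arm never went near it. Forces stayed within about 20 N at the wrist.

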